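# Line up a centrifuge's hold-down strap with a drift and fit its anchor bolt

### The job

The centrifuge's yellow hold-down strap has crept out of place, so its hole no longer lines up with the hole in the anchor post beneath. Work the tapered drift down through both holes until its collar sits on the strap, so that it levers them into line, gently and giving way sideways so that it never jams hard against the post; then draw it out, put it back upright in a rack socket and push the anchor bolt fully home in the hole, and let go. Shift the strap only with the drift, never with the gripper, and leave the bottle, tip box and tube rack where they stand.

Things in the scene. Friction and masses are not known exactly. Their poses are not given: they have to be found in the camera images.
- strap_hole (a point): centre of the 24 mm round through hole in the yellow strap, at the strap's top face, 68 mm above the bench. z is up; +y runs along the strap towards the centrifuge. At the start the post's hole centre is 13 to 15.5 mm from here along the strap (0 in x), towards the centrifuge or away from it: which way and how far is not measured, it must be felt or seen through the hole.
- strap: yellow steel hold-down strap, 48 mm wide, 8 mm thick, lying on the post; origin at its underside below its hole, axes as strap_hole. It slides only along its y, to and from the centrifuge, against a friction of about 4 N; no spring, it stays where it is left and can go 4 mm past line. Its free end is 25 mm from the hole's centre.
- station: fixed centrifuge, 360 x 280 mm, 220 mm high, origin at bench level under its middle, and the fixed dark steel anchor post that stands roughly 14 cm from its side under the strap: 64 mm square, 60 mm high, on a 110 mm foot plate, with an upright blind hole 24 mm across and 55 mm deep. The exact place of the post is not known.
- drift_grip (a point): centre of the drift's orange square handle (22 x 22 mm, 41 mm high, flats along this point's x and y), z up. Stands upright in a socket of the blue rack. A steel collar below the handle, 44 mm across and 5 mm thick, wide enough for fingertips to bear on, has its underside 25 mm below this point; below it the shank is 23 mm thick for 12 mm, then tapers evenly over 40 mm to a flat 4 mm tip, 77 mm below this point. About 0.16 kg.
- bolt_grip (a point): centre of the bolt's tall dark square head (22 x 22 mm, 41 mm high, flats along this point's x and y; red dot on top), z up. It stands upright in the other rack socket. A steel flange below the head, 44 mm across and 5 mm thick, has its underside 25 mm below this point; the plain shank below it is 20 mm thick and 42 mm long, its last 8 mm bevelled to a 12 mm tip. About 0.15 kg.
- rack_hole0 (a point): mouth centre of one socket (26 mm across, 60 mm deep) of the fixed blue rack, a block 70 mm (x) by 170 mm (y) by 65 mm high, at its top face, 65 mm above the bench; axes as the rack's. Either socket may hold the drift or the bolt; collar and flange rest on the rack's top.
- rack_hole1 (a point): mouth centre of the other socket of the rack, 90 mm along the rack's +y from the first; same size.
- buffer: white bottle with blue cap, 66 mm across, 150 mm high, standing loose; origin under its centre. Bystander.
- tipbox: green pipette-tip box with clear lid, 120 x 80 x 62 mm, loose; origin under its centre. Bystander.
- tubes: clear tube rack with small white and blue caps, 100 x 200 x 46 mm, loose; origin under its centre. Bystander.
- drift: the drift as a whole; origin at the centre of its collar's underside, z up.
- bolt: the bolt as a whole; origin at the centre of its flange's underside, z up.
Mind the look-alikes: they are no part of the job. What is shaped like the drift but turquoise is not meant.

How it is judged:
By the outcome, as a careful person would: the job done as asked, in the order asked, and still so for the second after the job is handed in, with the robot touching nothing.
It also fails if it takes over 72 s, if anything falls off the work surface, if the arm or the gripper's body presses on something with over 40 N, if the wrist force passes 120 N, or if a joint passes its speed limit or range.

### The arm

A 6-joint arm with a two-finger parallel gripper is mounted at the origin on the work surface. World frame = base frame: x ahead of the robot, y to its left, z up, the work surface at z = 0. Lengths are in m, angles in rad, forces in N, time in s.
With the tool pointing down it reaches from about 0.3 to 0.875 m from the base axis. Payload 6.4 kg.
Tool frame: the origin (TCP) lies midway between the tips of the shut fingers; the grasp point (between the pads) lies 19 mm behind it; x points along the fingers, y is the direction in which the jaws open and shut, and the axes are right-handed (so a half turn about x gives the same grasp; the last joint's range is limited). The gripper opens to 85 mm and grips with 20 to 120 N. Pads are 22 mm wide; open, the fingers measure 114 mm over their backs; the gripper's body (76 mm by 85 mm) begins 54 mm behind the grasp point. The pads swing forward as they close: fully open they stand 13 mm farther back than shut.
Start: joints at [-1.319, 0.181, 1.607, -0, 1.354, -0.206], TCP at [0.254, -0.516, 0.231] pointing down, gripper open.
Joint ranges: [-2.99, 2.99], [-0.89, 2.07], [0.3, 2.58], [-1.14, 4.28], [0, 2.63], [-3.12, 3.12]. Speed limits (rad/s): [2.57, 2.57, 3.01, 3.14, 3.14, 3.14].

### API

Orientations are given as a unit quaternion [w, x, y, z].
In Python, from bench import ctrl gives the robot as it stands.
- The arm moves only by the tool servo_tool, never from a script. Its argument "targets" is a list of rows, each a list of 7 numbers: the turn, a rotation vector about the tool's x, y, z in rad, then the shift along the tool's x, y, z in mm, then the opening, from -1 (shut) to 1 (fully open). A call has exactly 8 rows; each row is the pose to reach, as a shift and turn from the pose measured when the call began, along the tool's axes at that moment; what a row does not reach only later rows make up. A row lasts 1/8 s, in which the tool goes at most 62.5 mm and 10.7 degrees, less where a joint would pass 70% of its speed; a pose out of reach is approached as far as the arm can. A call with a gripper value outside its range is refused whole. The fingers move at their own pace and stop on an object; the grip force is fixed at half the most. Time passes only in rows, so rows that repeat a pose let the fingers close, or fill a call up. It gives the time, the measured TCP pose, the force and the opening at its end, in the units of the state.
- ctrl.get_obs(): the state, without advancing time (a new reading comes with each control period).
- ctrl.camera(name): name is "scene" or "top"; returns a dict with "pixels" (384x512x3 uint8, blue, green, red), "intrinsics" (3x3 intrinsics, pixels), "R" (3x3) and "t" (3): a world point X has camera coordinates R X + t. Camera axes: x right, y down, z forward; pixel columns grow to the right and rows downward; lengths in m; the calibration is good to about 2 mm. A picture is of the moment at which its call begins. There is no depth.
- ctrl.hand_in(): hands the job in, once; it reports no verdict.
The state is a dict: "time_s": time; "q": joint angles; "dq": joint speeds; "joint_efforts": joint torques, N m; "eef_pos": TCP position; "eef_rot": TCP orientation; "wrist_force": force on the tool from outside, world axes, zero at the start; "torque": the same for the moment, N m; "opening": opening from 0.0 (shut) to 1.0 (fully open).
Only numpy, scipy, OpenCV 4.12 (cv2) and the standard library are available. Lean on these libraries where they do the work, as an engineer would, in place of code of your own. Each camera call takes 0.05 s, during which the arm holds its last target.

## Working session

There is one attempt and no reset: what is moved stays moved. The work goes in short steps, Python scripts to look and compute and a tool call to move; the robot and the scene stay as the last step left them, time stands still between calls to the robot, and variables do not carry over. Pictures are saved under pics/ and viewed, and the job is handed in when it is done.

Besides the shell and the picture viewer there is one more tool, called after "Request:" as a command line: name --pt "numbers of a row" for each row, then --argument value for the rest. servo_tool: Moves the arm, as the interface text tells. Its arguments: {"type":"object","properties":{"targets":{"type":"array","items":{"type":"array","items":{"type":"number"}}}},"required":["targets"]}

```bash
mkdir -p pics; ls
python3 - <<'E'
from bench import ctrl
import cv2,numpy as np
o=ctrl.get_obs();print({k:np.round(v,4).tolist() for k,v in o.items()})
for n in("scene","top"):
    c=ctrl.camera(n);cv2.imwrite(f"pics/{n}0.png",c["pixels"]);np.savez(f"{n}0.npz",**c)
    print(n,np.round(c["intrinsics"],2).tolist(),np.round(c["R"],4).tolist(),np.round(c["t"],4).tolist())
E
```

```text
pics
{'time_s': 0.0, 'q': [-1.3193, 0.1815, 1.608, 0.0, 1.3538, -0.2063], 'dq': [-0.0002, 0.0007, 0.0006, -0.0012, -0.0009, 0.0003], 'joint_efforts': [-0.0029, -44.4886, -35.1334, -0.0005, 0.009, -0.0], 'eef_pos': [0.254, -0.5152, 0.2304], 'eef_rot': [-0.1598, -0.6887, -0.1611, 0.6887], 'wrist_force': [0.4128, 0.0611, -0.2976], 'torque': [0.0259, -0.006, 0.0423], 'opening': 0.9989}
scene [[366.75, 0.0, 252.37], [0.0, 366.75, 190.41], [0.0, 0.0, 1.0]] [[0.7073, 0.7069, 0.0062], [0.5649, -0.5599, -0.6061], [-0.425, 0.4322, -0.7954]] [-0.4357, -0.2841, 1.2384]
top [[487.73, 0.0, 253.57], [0.0, 487.73, 199.46], [0.0, 0.0, 1.0]] [[-0.0177, -0.9998, -0.0015], [-0.9916, 0.0177, -0.1283], [0.1283, -0.0008, -0.9917]] [0.0106, 0.6079, 1.5079]
```

View pics/scene0.png

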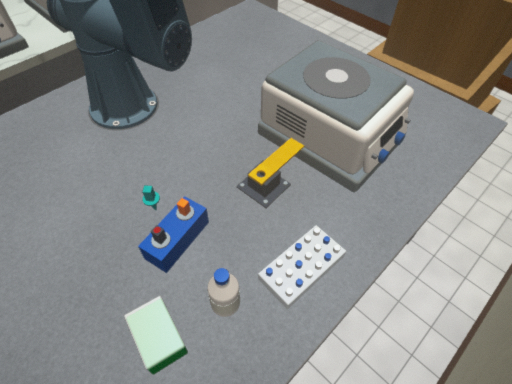

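View pics/top0.png

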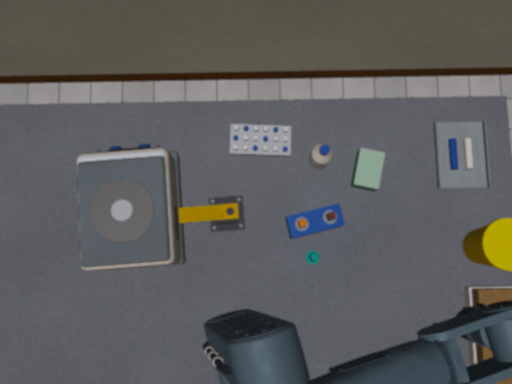

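The scene view shows the orange drift at about (184,208) and the dark bolt with its red dot at (159,235), both in the blue rack. The turquoise look-alike is at (149,196). In the top view they are at (303,224), (331,216) and (313,257). The task's drift is the orange one in the rack. I'll confirm that and measure it in enlarged crops.

Run:
```python
import cv2,numpy as np
s=cv2.imread("pics/scene0.png");t=cv2.imread("pics/top0.png")
r=lambda im,x,y,w,h,k:cv2.resize(im[y:y+h,x:x+w],None,fx=k,fy=k,interpolation=cv2.INTER_CUBIC)
a=r(s,130,175,90,95,4);b=r(s,230,130,90,95,4)
c=r(t,280,195,70,75,4);d=r(t,170,185,80,55,4)
W=np.zeros((600,800,3),np.uint8)
a=cv2.resize(a,(360,380))[:300];b=cv2.resize(b,(360,380))[:300]
W[:300,:360]=a;W[:300,400:760]=b
W[300:600,:280]=c;W[300:520,400:720]=d
cv2.imwrite("pics/crop0.png",W)
```

```text
(no output)
```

View pics/crop0.png

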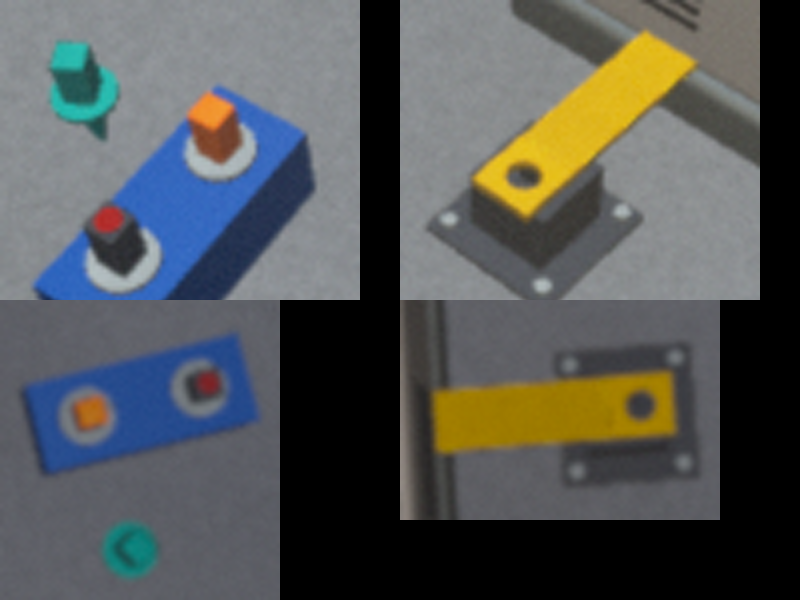

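```bash
cat > h.py <<'E'
import cv2,numpy as np
def load(n):
    c=np.load(n+".npz");return {k:c[k] for k in c.files}
def ray(c,u,z):
    K,R,t=c["intrinsics"],c["R"],c["t"]
    d=R.T@np.linalg.solve(K,[u[0],u[1],1.]);o=-R.T@t
    return o+d*(z-o[2])/d[2]
def proj(c,X):
    p=c["intrinsics"]@(c["R"]@np.asarray(X)+c["t"]);return p[:2]/p[2]
def blobs(c,lo,hi,box,amin=4):
    im=c["pixels"];x,y,w,h=box
    hsv=cv2.cvtColor(cv2.resize(im[y:y+h,x:x+w],None,fx=4,fy=4,interpolation=cv2.INTER_CUBIC),cv2.COLOR_BGR2HSV)
    m=cv2.inRange(hsv,np.array(lo),np.array(hi))
    n,l,st,ce=cv2.connectedComponentsWithStats(m)
    out=[]
    for i in range(1,n):
        if st[i,4]>=amin*16:
            ct=max(cv2.findContours((l==i).astype(np.uint8),cv2.RETR_EXTERNAL,cv2.CHAIN_APPROX_NONE)[0],key=len)
            out.append(dict(c=(ce[i]+.5)/4-.5+[x,y],a=st[i,4]/16,ct=(ct[:,0]+.5)/4-.5+[x,y]))
    return sorted(out,key=lambda o:-o["a"])
E
python3 - <<'E'
from h import *
np.set_printoptions(precision=4,suppress=True)
S=load("scene0");T=load("top0")
for nm,c,b,bh,bp in(("scene",S,(130,175,90,95),(235,135,75,55),(230,160,65,50)),("top",T,(280,195,70,50),(175,195,70,35),(200,190,50,45))):
    print(nm)
    for k,lo,hi,z in(("orange",(5,150,60),(17,255,255),.1),("redtop",(0,120,60),(4,255,255),.1105),("redtop2",(170,120,60),(180,255,255),.1105),("blue",(105,120,40),(125,255,255),.065),("yel",(18,120,60),(35,255,255),.068)):
        for o in blobs(c,lo,hi,bh if k=="yel" else b)[:1]:
            print(k,o["c"],o["a"],ray(c,o["c"],z),'rect',cv2.minAreaRect(o["ct"].astype(np.float32)))
            if k in("yel","blue"):
                P=np.array([ray(c,q,z)[:2] for q in o["ct"]],np.float32);r=cv2.minAreaRect(P);print(" world",r)
    # collars: light grey
    for o in blobs(c,(0,0,130),(180,60,255),b,15)[:4]: print("collar",o["c"],o["a"],ray(c,o["c"],.07))
    # hole: dark within yellow
    x,y,w,h=(250,160,26,26) if nm=="scene" else (220,200,20,22)
    o=blobs(c,(0,0,0),(180,110,255),(x,y,w,h),3)
    for q in o[:4]: print("hole",q["c"],q["a"],ray(c,q["c"],.068))
    for o in blobs(c,(0,0,125),(180,60,255),bp,1)[:8]: print("dot",o["c"],o["a"],ray(c,o["c"],.01))
E
```

```text
scene
orange [182.8011 205.8656] 120.75 [ 0.5291 -0.1474  0.1   ] rect ((183.39598083496094, 206.0264434814453), (16.23279571533203, 10.658111572265625), 70.01689147949219)
redtop [156.4019 229.6284] 27.875 [ 0.5454 -0.2331  0.1105] rect ((156.5, 229.5), (5.25, 6.75), 90.0)
redtop2 [157.0586 227.0234] 4.0 [ 0.5409 -0.228   0.1105] rect ((157.0, 227.125), (1.5, 5.25), 90.0)
blue [174.2927 236.364 ] 2002.4375 [ 0.5609 -0.2044  0.065 ] rect ((173.84983825683594, 232.03550720214844), (38.519805908203125, 77.29547882080078), 39.31396484375)
 world ((0.5517866611480713, -0.1935439258813858), (0.0978250652551651, 0.18599876761436462), 12.636190414428711)
yel [275.7213 160.4517] 937.9375 [0.5678 0.1381 0.068 ] rect ((275.5544128417969, 160.2699432373047), (17.78074836730957, 61.96745300292969), 47.91843795776367)
 world ((0.5672314167022705, 0.14178776741027832), (0.053304608911275864, 0.19191241264343262), 3.564291000366211)
collar [176.1387 217.3547] 5385.0 [ 0.5249 -0.17    0.07  ]
collar [161.0965 242.0217] 114.6875 [ 0.5544 -0.2363  0.07  ]
collar [185.1596 214.3703] 109.625 [ 0.5335 -0
[... 580 characters left out ...]
5571289, 4.772970199584961), 45.0)
blue [314.5699 220.6856] 909.4375 [ 0.5349 -0.1882  0.065 ] rect ((314.8456115722656, 220.50738525390625), (22.91961669921875, 55.54065704345703), 75.96376037597656)
 world ((0.5355150699615479, -0.18899595737457275), (0.07089826464653015, 0.17276692390441895), 12.80438232421875)
yel [207.4184 212.6635] 942.4375 [0.5655 0.1436 0.068 ] rect ((207.78118896484375, 212.63262939453125), (16.628192901611328, 61.37030029296875), 85.3436508178711)
 world ((0.565695583820343, 0.14236918091773987), (0.05190296471118927, 0.1899365335702896), 3.651651620864868)
hole [231.0479 209.2185] 127.0625 [0.575  0.0702 0.068 ]
hole [229.824 210.923] 30.625 [0.5697 0.0741 0.068 ]
```

Run:
```python
from h import *
np.set_printoptions(precision=4,suppress=True)
S=load("scene0");T=load("top0")
def dot(c,u,v):
    g=cv2.cvtColor(c["pixels"],cv2.COLOR_BGR2GRAY).astype(float);x,y=int(round(u)),int(round(v))
    p=g[y-3:y+4,x-3:x+4];w=np.clip(p-(p.min()+.45*(p.max()-p.min())),0,None);Y,X=np.mgrid[y-3:y+4,x-3:x+4]
    return np.array([(w*X).sum(),(w*Y).sum()])/w.sum()
for c,L in((T,[(212.5,201.2),(239,199.2),(240.7,225.5),(214.2,227.5)]),(S,[(242,184.7),(285.5,182.7),(265.7,201.2)])):
    print("cam",-c["R"].T@c["t"])
    D=[dot(c,*l) for l in L]
    for z in(.006,.012):
        P=np.array([ray(c,d,z) for d in D]);ctr=P.mean(0) if len(P)==4 else (P[0]+P[1])/2
        print(z,"center",ctr);print(P[:,:2].tolist())
ax=np.array([-.0635,.998])
H=(np.array([.5719,.0733])+[.5697,.0741])/2
print(H)
```

```text
cam [0.4095 0.0009 1.5734]
0.006 center [0.5697 0.089  0.006 ]
[[0.6099066610430512, 0.13469794010625172], [0.6151352728787096, 0.048900112034827095], [0.529651138650189, 0.043257441102615646], [0.5241188000537689, 0.12932301424280063]]
0.012 center [0.5691 0.0887 0.012 ]
[[0.6091396944895748, 0.1341858815924716], [0.6143482912517519, 0.04871648674335484], [0.5291913894286658, 0.04309541589867878], [0.5236802285687102, 0.1288315308911275]]
cam [ 0.995  -0.3863  0.8155]
0.006 center [0.5664 0.0948 0.006 ]
[[0.5256061179915754, 0.04777451375586689], [0.6072603860960858, 0.14187969709768056], [0.6123041465880208, 0.05276308692513282]]
0.012 center [0.5696 0.0913 0.012 ]
[[0.5290856787906755, 0.04455692959086616], [0.6101347048882226, 0.13796458160512504], [0.6151410797566788, 0.049508526198992764]]
[0.5708 0.0737]
```

```bash
cat >> h.py <<'E'
from scipy.spatial.transform import Rotation as Ro
def state():
    from bench import ctrl
    o=ctrl.get_obs();q=o["eef_rot"]
    return o,np.array(o["eef_pos"]),Ro.from_quat([q[1],q[2],q[3],q[0]])
def target_R(yaw,R0):
    # tool x down, tool y horizontal at world angle yaw, or half a turn, whichever nearer
    c=[]
    for a in(yaw,yaw+np.pi):
        y=np.array([np.cos(a),np.sin(a),0]);x=np.array([0,0,-1.]);z=np.cross(x,y);c.append(Ro.from_matrix(np.c_[x,y,z]))
    return min(c,key=lambda r:(R0.inv()*r).magnitude())
def go(p,yaw_deg=None):
    o,p0,R0=state();R1=R0 if yaw_deg is None else target_R(np.radians(yaw_deg),R0)
    print("turn",np.round((R0.inv()*R1).as_rotvec(),3),"shift_mm",np.round(R0.inv().apply(np.array(p)-p0)*1000,1))
E
python3 - <<'E'
from h import *
o,p,R=state();print(np.round(R.as_matrix(),3),p)
go([.526,-.146,.2],12.8);go([.526,-.146,.2],102.8);go([.3,-.4,.2],None)
c=load("top0");b=blobs(c,(80,120,40),(98,255,255),(300,240,30,30))[0];print(b["c"],ray(c,b["c"],.05))
E
```

```text
[[-0.     0.442 -0.897]
 [ 0.002 -0.897 -0.442]
 [-1.    -0.002 -0.   ]] [ 0.25403093 -0.51530215  0.23048548]
turn [-1.336e+00 -1.000e-03  1.000e-03] shift_mm [  30.9 -211.  -407.2]
turn [ 0.234 -0.     0.002] shift_mm [  30.9 -211.  -407.2]
turn [0. 0. 0.] shift_mm [ 30.6 -83.1 -92.2]
[312.02907597 257.03419761] [ 0.42332998 -0.17836083  0.05      ]
```

Request:
servo_tool --pt "0.03 0 0 10 -26 -51 0" --pt "0.06 0 0 20 -53 -102 0" --pt "0.1 0 0 31 -80 -153 0" --pt "0.14 0 0 43 -106 -204 0" --pt "0.18 0 0 55 -132 -255 0" --pt "0.21 0 0 66 -160 -308 0" --pt "0.234 0 0.002 77 -186 -360 0" --pt "0.234 0 0.002 86 -211 -407 0"

```text
time_s: 1.1
eef_pos: [0.5265, -0.144, 0.1442]
eef_rot: [-0.079, -0.703, -0.079, 0.703]
wrist_force: [0.1, -1.1, 0.2]
opening: 0.502
```

Run:
```python
from h import *
o,p,R=state();print(o["time_s"],p,np.round(o["wrist_force"],2),o["opening"])
go([.526,-.146,.070],102.8)
```

```text
1.1 [ 0.52651707 -0.14399414  0.14423816] [ 0.1  -1.07  0.18] 0.5016550534881654
turn [ 0.001  0.    -0.   ] shift_mm [74.2  1.8  0.9]
```

Request:
servo_tool --pt "0 0 0 15 1.8 0.9 0" --pt "0 0 0 35 1.8 0.9 0" --pt "0 0 0 55 1.8 0.9 0" --pt "0 0 0 70 1.8 0.9 0" --pt "0 0 0 74 1.8 0.9 0" --pt "0 0 0 74 1.8 0.9 -1" --pt "0 0 0 74 1.8 0.9 -1" --pt "0 0 0 74 1.8 0.9 -1"

```text
time_s: 2.1
eef_pos: [0.5262, -0.146, 0.0706]
eef_rot: [0.079, 0.703, 0.079, -0.703]
wrist_force: [0.1, 0.5, -1.0]
opening: 0.248
```

Run:
```python
from h import *
o,p,R=state();print(o["time_s"],p,np.round(o["wrist_force"],2),np.round(o["torque"],3),o["opening"])
go([.526,-.146,.15],102.8)
```

```text
2.1 [ 0.52620382 -0.14603888  0.07064724] [ 0.05  0.46 -1.  ] [-0.029 -0.087  0.062] 0.2478654259639788
turn [ 0.001 -0.    -0.   ] shift_mm [-79.4  -0.    0.2]
```

Run:
```python
from h import *
go([.5704,.0807,.150],102.8)
```

```text
turn [ 0.001 -0.    -0.   ] shift_mm [ -79.4 -211.2  -93.5]
```

Request:
servo_tool --pt "0 0 0 -30 0 0 -1" --pt "0 0 0 -70 0 0 -1" --pt "0 0 0 -79 -25 -11 -1" --pt "0 0 0 -79 -70 -31 -1" --pt "0 0 0 -79 -120 -53 -1" --pt "0 0 0 -79 -170 -75 -1" --pt "0 0 0 -79 -205 -91 -1" --pt "0 0 0 -79 -211 -93.5 -1"

```text
time_s: 3.1
eef_pos: [0.5704, 0.083, 0.1497]
eef_rot: [0.08, 0.703, 0.08, -0.702]
wrist_force: [-1.1, -0.2, -1.5]
opening: 0.248
```

Run:
```python
from h import *
from bench import ctrl
o,p,R=state();print(o["time_s"],p,np.round(o["wrist_force"],2),np.round(o["torque"],3),o["opening"])
go([.5704,.0807,.15],102.8)
A=[]
for n,b in(("scene",(215,110,100,110)),("top",(190,170,80,70))):
    c=ctrl.camera(n);np.savez(n+"1.npz",**c);x,y,w,h=b
    A.append(cv2.resize(c["pixels"][y:y+h,x:x+w],(400,int(400*h/w)),interpolation=cv2.INTER_CUBIC))
W=np.zeros((450,800,3),np.uint8)
for i,a in enumerate(A): W[:a.shape[0],i*400:i*400+400]=a[:450]
cv2.imwrite("pics/c1.png",W)
```

```text
3.1 [0.57040801 0.08303677 0.14967262] [-1.13 -0.16 -1.49] [ 0.018  0.011 -0.014] 0.24847774857572025
turn [ 0.004 -0.001 -0.   ] shift_mm [-0.3  2.3  0.5]
```

View pics/c1.png

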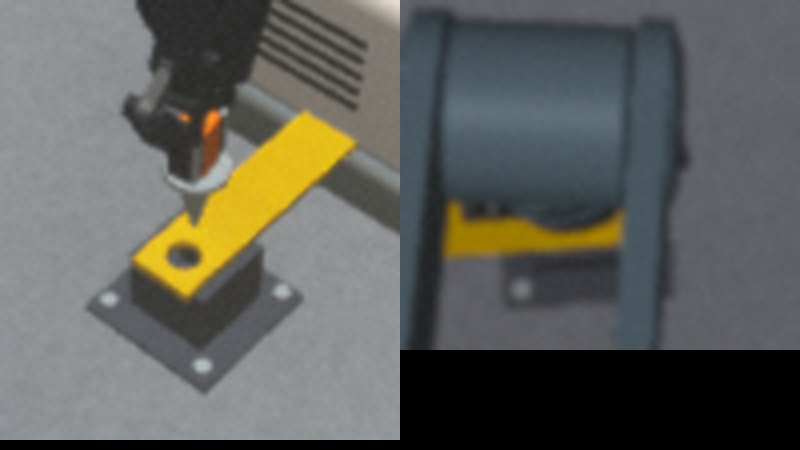

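Run:
```python
from h import *
c=load("scene1")
print("tip",proj(c,[.5704,.083,.0921]),"hole",proj(c,[.5708,.0737,.068]),"collar under",proj(c,[.5704,.083,.0921+.052]))
b=c["pixels"][156:190,245:290]
a=cv2.resize(b,None,fx=14,fy=14,interpolation=cv2.INTER_NEAREST)
a=cv2.convertScaleAbs(a,alpha=1.4,beta=10)
cv2.imwrite("pics/c2.png",a)
```

```text
tip [262.66971204 165.8453173 ] hole [260.08488267 173.77217889] collar under [263.2635162 152.1361123]
```

View pics/c2.png

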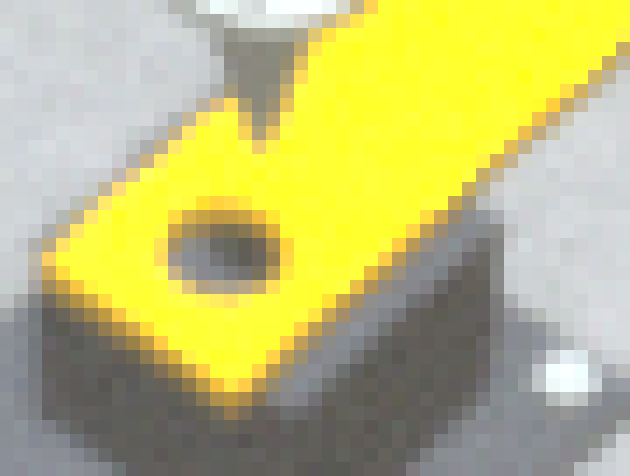

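The picture shows lighter post top at the left of the strap hole and dark post hole at the right, near (261,173). So the post's hole lies toward the centrifuge (+y), which agrees with the foot-plate centre at roughly +15 mm. Next I lower the tip into the overlap.

Request:
servo_tool --pt "0 0 0 0 2.3 0.5 -1" --pt "0 0 0 6 2.3 0.5 -1" --pt "0 0 0 14 2.3 0.5 -1" --pt "0 0 0 21 2.3 0.5 -1" --pt "0 0 0 27 2.3 0.5 -1" --pt "0 0 0 31 2.3 0.5 -1" --pt "0 0 0 34 2.3 0.5 -1" --pt "0 0 0 36 2.3 0.5 -1"

```text
time_s: 4.2
eef_pos: [0.5709, 0.0795, 0.1141]
eef_rot: [0.079, 0.703, 0.08, -0.702]
wrist_force: [-0.6, 4.6, 2.2]
opening: 0.25
```

```bash
cat > st.py <<'E'
from h import *
o,p,R=state();ax=Ro.from_euler('z',3.65,degrees=True)
f=ax.inv().apply(o["wrist_force"]);d=ax.inv().apply(p-[.5708,.0737,0])*1000
print("t",o["time_s"],"p",np.round(p,4),"F strapframe",np.round(f,2),"tq",np.round(o["torque"],3),"op",round(o["opening"],3),"off(x,y) mm",np.round(d[:2],2),"depth d",round(60-(p[2]-.0576)*1000,2))
s=R.inv().apply(ax.apply([0,1,0]));print("tool dir of +y strap",np.round(s,3),"of +x strap",np.round(R.inv().apply(ax.apply([1,0,0])),3))
E
python3 st.py
```

```text
t 4.2 p [0.5709 0.0795 0.1141] F strapframe [-0.34  4.66  2.18] tq [ 1.032 -0.006 -0.038] op 0.25 off(x,y) mm [0.48 5.79] depth d 3.51
tool dir of +y strap [ 0.001 -0.987 -0.161] of +x strap [ 0.002  0.161 -0.987]
```

Request:
servo_tool --pt "0 0 0 -0.5 -1 -0.2 -1" --pt "0 0 0 0 -2 -0.3 -1" --pt "0 0 0 0.5 -3 -0.5 -1" --pt "0 0 0 1 -4 -0.7 -1" --pt "0 0 0 2 -5 -0.8 -1" --pt "0 0 0 3 -6 -1.0 -1" --pt "0 0 0 4 -7 -1.1 -1" --pt "0 0 0 5 -8 -1.3 -1"

```text
time_s: 5.2
eef_pos: [0.5705, 0.0875, 0.1091]
eef_rot: [0.079, 0.703, 0.08, -0.702]
wrist_force: [-0.4, -4.2, 2.2]
opening: 0.246
```

```bash
python3 st.py
```

```text
t 5.2 p [0.5705 0.0875 0.1091] F strapframe [-0.68 -4.13  2.2 ] tq [-0.901  0.221 -0.009] op 0.246 off(x,y) mm [ 0.6 13.8] depth d 8.48
tool dir of +y strap [ 0.001 -0.987 -0.161] of +x strap [ 0.002  0.161 -0.987]
```

Request:
servo_tool --pt "0 0 0 2 -0.1 0 -1" --pt "0 0 0 4 -0.2 0 -1" --pt "0 0 0 6 -0.3 0 -1" --pt "0 0 0 8 -0.4 -0.1 -1" --pt "0 0 0 10 -0.5 -0.1 -1" --pt "0 0 0 12 -0.6 -0.1 -1" --pt "0 0 0 14 -0.7 -0.1 -1" --pt "0 0 0 16 -0.7 -0.1 -1"

```text
time_s: 6.2
eef_pos: [0.5703, 0.0883, 0.0929]
eef_rot: [0.079, 0.703, 0.08, -0.702]
wrist_force: [-3.6, -3.3, 2.1]
opening: 0.25
```

```bash
python3 st.py
```

```text
t 6.2 p [0.5703 0.0883 0.0929] F strapframe [-3.79 -3.02  2.11] tq [-0.834  0.559  0.007] op 0.25 off(x,y) mm [ 0.42 14.56] depth d 24.67
tool dir of +y strap [ 0.001 -0.987 -0.161] of +x strap [ 0.002  0.161 -0.987]
```

Request:
servo_tool --pt "0 0 0 0 -0.1 0.5 -1" --pt "0 0 0 0 -0.2 1.0 -1" --pt "0 0 0 0 -0.2 1.4 -1" --pt "0 0 0 1 -0.2 1.4 -1" --pt "0 0 0 2 -0.2 1.4 -1" --pt "0 0 0 3 -0.2 1.4 -1" --pt "0 0 0 4 -0.2 1.4 -1" --pt "0 0 0 5 -0.2 1.4 -1"

```text
time_s: 7.2
eef_pos: [0.569, 0.088, 0.088]
eef_rot: [0.08, 0.703, 0.08, -0.702]
wrist_force: [-1.2, -4.0, 2.4]
opening: 0.252
```

```bash
python3 st.py
```

```text
t 7.2 p [0.569 0.088 0.088] F strapframe [-1.47 -3.89  2.44] tq [-0.773  0.07  -0.027] op 0.252 off(x,y) mm [-0.91 14.4 ] depth d 29.63
tool dir of +y strap [ 0.    -0.987 -0.161] of +x strap [ 0.002  0.161 -0.987]
```

Request:
servo_tool --pt "0 0 0 0.5 0 0.2 -1" --pt "0 0 0 1 -0.1 0.3 -1" --pt "0 0 0 1.5 -0.1 0.3 -1" --pt "0 0 0 2 -0.1 0.3 -1" --pt "0 0 0 2.5 -0.1 0.3 -1" --pt "0 0 0 3 -0.1 0.3 -1" --pt "0 0 0 3.5 -0.1 0.3 -1" --pt "0 0 0 4 -0.1 0.3 -1"

```text
time_s: 8.2
eef_pos: [0.5686, 0.088, 0.0839]
eef_rot: [0.079, 0.703, 0.08, -0.702]
wrist_force: [1.5, -3.6, -0.0]
opening: 0.25
```

```bash
python3 st.py
```

```text
t 8.2 p [0.5686 0.088  0.0839] F strapframe [ 1.23 -3.73 -0.  ] tq [-0.755 -0.075 -0.036] op 0.25 off(x,y) mm [-1.26 14.44] depth d 33.73
tool dir of +y strap [ 0.    -0.987 -0.161] of +x strap [ 0.002  0.161 -0.987]
```

Request:
servo_tool --pt "0 0 0 0.5 0 -0.1 -1" --pt "0 0 0 1 0 -0.1 -1" --pt "0 0 0 1.5 0 -0.1 -1" --pt "0 0 0 2 0 -0.1 -1" --pt "0 0 0 2.5 0 -0.1 -1" --pt "0 0 0 3 0 -0.1 -1" --pt "0 0 0 3.5 0 -0.1 -1" --pt "0 0 0 4 0 -0.1 -1"

```text
time_s: 9.2
eef_pos: [0.5687, 0.0882, 0.0799]
eef_rot: [0.079, 0.703, 0.08, -0.702]
wrist_force: [-0.7, -2.8, 1.5]
opening: 0.25
```

```bash
python3 st.py
```

```text
t 9.2 p [0.5687 0.0882 0.0799] F strapframe [-0.91 -2.8   1.48] tq [-0.545  0.053  0.001] op 0.25 off(x,y) mm [-1.15 14.6 ] depth d 37.71
tool dir of +y strap [ 0.001 -0.987 -0.161] of +x strap [ 0.002  0.161 -0.987]
```

Request:
servo_tool --pt "0 0 0 0 -0.2 0 -1" --pt "0 0 0 0 -0.4 -0.1 -1" --pt "0 0 0 0 -0.5 -0.1 -1" --pt "0 0 0 0.5 -0.5 -0.1 -1" --pt "0 0 0 1 -0.5 -0.1 -1" --pt "0 0 0 1.5 -0.5 -0.1 -1" --pt "0 0 0 2 -0.5 -0.1 -1" --pt "0 0 0 2 -0.5 -0.1 -1"

```text
time_s: 10.2
eef_pos: [0.5687, 0.0888, 0.0778]
eef_rot: [0.079, 0.703, 0.08, -0.702]
wrist_force: [0.5, -3.3, 0.6]
opening: 0.249
```

```bash
python3 st.py
```

```text
t 10.2 p [0.5687 0.0888 0.0778] F strapframe [ 0.24 -3.34  0.57] tq [-0.634 -0.009 -0.031] op 0.249 off(x,y) mm [-1.16 15.21] depth d 39.8
tool dir of +y strap [ 0.001 -0.987 -0.161] of +x strap [ 0.002  0.161 -0.987]
```

Request:
servo_tool --pt "0 0 0 0.5 -0.1 0 -1" --pt "0 0 0 1 -0.1 0 -1" --pt "0 0 0 1.5 -0.1 0 -1" --pt "0 0 0 2 -0.1 0 -1" --pt "0 0 0 2.5 -0.1 0 -1" --pt "0 0 0 3 -0.1 0 -1" --pt "0 0 0 3.4 -0.1 0 -1" --pt "0 0 0 3.7 -0.1 0 -1"

```text
time_s: 11.2
eef_pos: [0.5687, 0.0889, 0.0741]
eef_rot: [0.079, 0.703, 0.08, -0.702]
wrist_force: [-0.2, -2.6, 0.7]
opening: 0.251
```

```bash
python3 st.py
```

```text
t 11.2 p [0.5687 0.0889 0.0741] F strapframe [-0.33 -2.59  0.69] tq [-0.404  0.034  0.013] op 0.251 off(x,y) mm [-1.16 15.35] depth d 43.5
tool dir of +y strap [ 0.001 -0.987 -0.161] of +x strap [ 0.002  0.161 -0.987]
```

Request:
servo_tool --pt "0 0 0 0.2 0 0 -1" --pt "0 0 0 0.4 0 0 -1" --pt "0 0 0 0.5 0 0 -1" --pt "0 0 0 0.6 0 0 -1" --pt "0 0 0 0.7 0 0 -1" --pt "0 0 0 0.8 0 0 -1" --pt "0 0 0 0.8 0 0 -1" --pt "0 0 0 0.8 0 0 -1"

```text
time_s: 12.2
eef_pos: [0.5687, 0.089, 0.0736]
eef_rot: [0.079, 0.703, 0.08, -0.702]
wrist_force: [-2.7, -2.4, 5.4]
opening: 0.253
```

```bash
python3 st.py
```

```text
t 12.2 p [0.5687 0.089  0.0736] F strapframe [-2.81 -2.26  5.44] tq [-0.49   0.397  0.014] op 0.253 off(x,y) mm [-1.11 15.38] depth d 43.96
tool dir of +y strap [ 0.001 -0.987 -0.161] of +x strap [ 0.002  0.161 -0.987]
```

Request:
servo_tool --pt "0 0 0 0.3 0 0.1 -1" --pt "0 0 0 0.5 0 0.2 -1" --pt "0 0 0 0.7 0 0.2 -1" --pt "0 0 0 0.9 0 0.2 -1" --pt "0 0 0 1.0 0 0.2 -1" --pt "0 0 0 1.0 0 0.2 -1" --pt "0 0 0 1.0 0 0.2 -1" --pt "0 0 0 1.0 0 0.2 -1"

```text
time_s: 13.2
eef_pos: [0.5687, 0.089, 0.0736]
eef_rot: [0.079, 0.703, 0.08, -0.702]
wrist_force: [-3.3, -2.7, 10.3]
opening: 0.251
```

```bash
python3 st.py
python3 - <<'E'
from h import *
from bench import ctrl
c=ctrl.camera("scene");x,y,w,h=215,110,100,110
cv2.imwrite("pics/c3.png",cv2.resize(c["pixels"][y:y+h,x:x+w],None,fx=5,fy=5,interpolation=cv2.INTER_CUBIC))
E
```

```text
t 13.2 p [0.5687 0.089  0.0736] F strapframe [-3.5  -2.49 10.33] tq [-0.538  0.762 -0.057] op 0.251 off(x,y) mm [-1.08 15.36] depth d 43.98
tool dir of +y strap [ 0.001 -0.987 -0.161] of +x strap [ 0.002  0.161 -0.987]
```

View pics/c3.png

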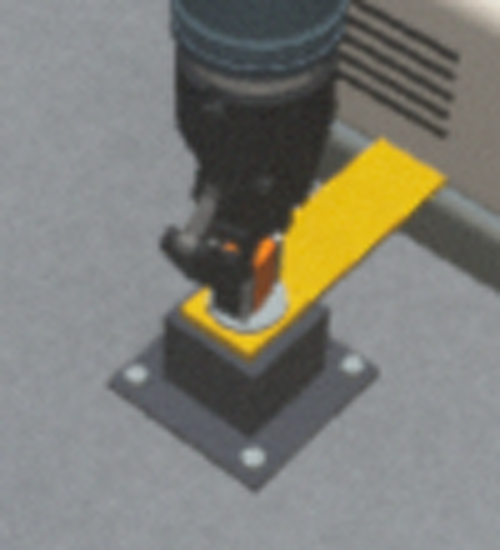

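The collar at crop (247,310) sits on the strap, and extra push only raised Fz to 10 N without moving the drift. Now I draw it straight out.

Request:
servo_tool --pt "0 0 0 -1 0 0 -1" --pt "0 0 0 -5 0 0 -1" --pt "0 0 0 -11 0 0 -1" --pt "0 0 0 -20 0 0 -1" --pt "0 0 0 -32 0 0 -1" --pt "0 0 0 -50 0 0 -1" --pt "0 0 0 -70 0 0 -1" --pt "0 0 0 -78 0 0 -1"

```text
time_s: 14.25
eef_pos: [0.5697, 0.089, 0.1541]
eef_rot: [0.08, 0.705, 0.08, -0.701]
wrist_force: [0.3, 0.7, -2.5]
opening: 0.251
```

```bash
python3 st.py
python3 - <<'E'
from h import *
go([.526,-.146,.152],102.8)
E
```

```text
t 14.25 p [0.5697 0.089  0.1541] F strapframe [ 0.31  0.64 -2.52] tq [-0.047  0.031 -0.009] op 0.251 off(x,y) mm [-0.14 15.35] depth d -36.51
tool dir of +y strap [ 0.001 -0.987 -0.161] of +x strap [ 0.005  0.161 -0.987]
turn [ 0.002 -0.005 -0.   ] shift_mm [  1.7 219.3  95.2]
```

Request:
servo_tool --pt "0 0 0 0 20 9 -1" --pt "0 -0.002 0 0 60 26 -1" --pt "0 -0.005 0 0 110 48 -1" --pt "0 -0.005 0 0 160 69 -1" --pt "0 -0.005 0 0 200 87 -1" --pt "0 -0.005 0 0 218 94.5 -1" --pt "0 -0.005 0 0 219 95 -1" --pt "0 -0.005 0 0 219 95 -1"

```text
time_s: 15.25
eef_pos: [0.5262, -0.1445, 0.1536]
eef_rot: [0.08, 0.703, 0.08, -0.702]
wrist_force: [-0.4, -0.3, -1.7]
opening: 0.251
```

```bash
python3 st.py
python3 - <<'E'
from h import *
from bench import ctrl
go([.5262,-.146,.071],102.8)
c=ctrl.camera("scene");d=ctrl.camera("top")
np.savez("scene2.npz",**c);np.savez("top2.npz",**d)
x,y,w,h=130,110,190,150
cv2.imwrite("pics/c4.png",cv2.resize(c["pixels"][y:y+h,x:x+w],None,fx=4,fy=4,interpolation=cv2.INTER_CUBIC))
E
```

```text
t 15.25 p [ 0.5262 -0.1445  0.1536] F strapframe [-0.39 -0.31 -1.67] tq [-0.082 -0.007 -0.017] op 0.251 off(x,y) mm [ -58.39 -214.96] depth d -35.99
tool dir of +y strap [ 0.001 -0.987 -0.162] of +x strap [ 0.     0.162 -0.987]
turn [ 0.003 -0.     0.   ] shift_mm [82.6  1.5  0.4]
```

View pics/c4.png

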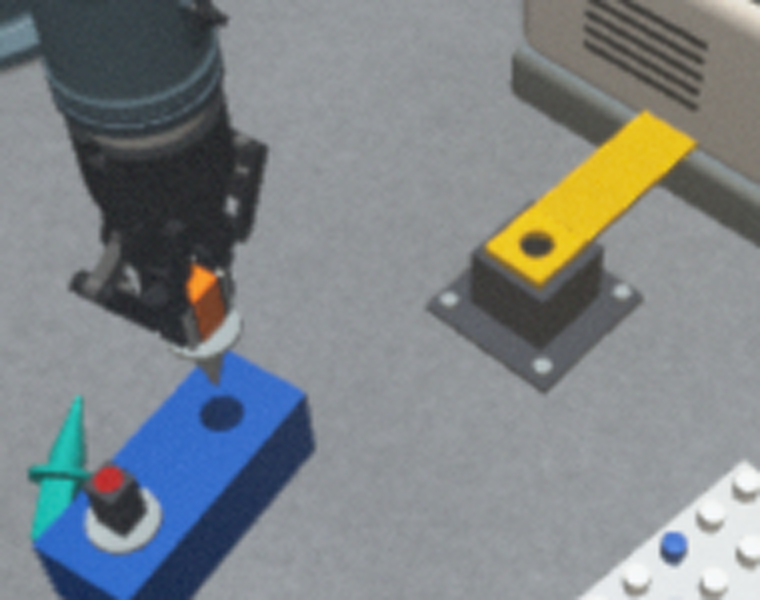

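Run:
```python
from h import *
A=[]
for n in("scene0","scene1","scene2"):
    c=load(n);A.append(cv2.resize(c["pixels"][170:260,110:175],(260,360),interpolation=cv2.INTER_CUBIC))
cv2.imwrite("pics/c5.png",np.hstack(A))
c=load("top2");b=c["pixels"][190:275,275:355];cv2.imwrite("pics/c6.png",cv2.resize(b,None,fx=6,fy=6,interpolation=cv2.INTER_CUBIC))
```

```text
(no output)
```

View pics/c5.png

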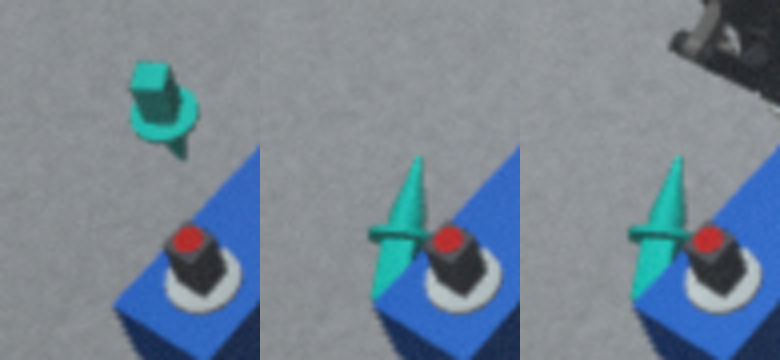

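View pics/c6.png

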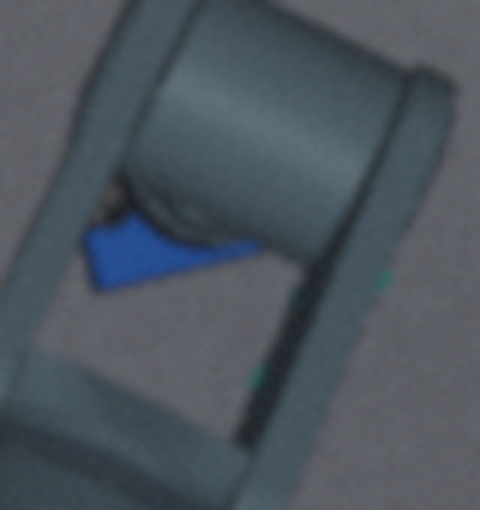

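The turquoise look-alike was balanced on its tip at the start. It had toppled beside the rack by t=3.1 and lies at about (145,230) in the scene view, below the rack top and clear of the bolt. The strap hole now looks uniformly dark at (264,171). Next I put the drift back in its socket.

Request:
servo_tool --pt "0.003 0 0 8 1.5 0.4 -1" --pt "0.003 0 0 20 1.5 0.4 -1" --pt "0.003 0 0 34 1.5 0.4 -1" --pt "0.003 0 0 48 1.5 0.4 -1" --pt "0.003 0 0 60 1.5 0.4 -1" --pt "0.003 0 0 70 1.5 0.4 -1" --pt "0.003 0 0 77 1.5 0.4 -1" --pt "0.003 0 0 81 1.5 0.4 -1"

```text
time_s: 16.35
eef_pos: [0.5262, -0.1458, 0.0722]
eef_rot: [0.079, 0.703, 0.079, -0.703]
wrist_force: [-0.8, 0.5, -2.1]
opening: 0.252
```

```bash
python3 st.py
```

```text
t 16.35 p [ 0.5262 -0.1458  0.0722] F strapframe [-0.79  0.52 -2.13] tq [ 0.016  0.056 -0.012] op 0.252 off(x,y) mm [ -58.45 -216.24] depth d 45.4
tool dir of +y strap [ 0.    -0.987 -0.16 ] of +x strap [ 0.     0.16  -0.987]
```

Request:
servo_tool --pt "0 0 0 0.8 0 0 -1" --pt "0 0 0 1.5 0 0 -1" --pt "0 0 0 1.5 0 0 0" --pt "0 0 0 1.5 0 0 0" --pt "0 0 0 1.5 0 0 0" --pt "0 0 0 -15 0 0 0" --pt "0 0 0 -45 0 0 0" --pt "0 0 0 -75 0 0 0"

```text
time_s: 17.35
eef_pos: [0.5264, -0.1459, 0.1492]
eef_rot: [0.079, 0.703, 0.079, -0.702]
wrist_force: [0.6, 0.1, 0.0]
opening: 0.497
```

Run:
```python
from h import *
o,p,R=state();print(o["time_s"],p,o["opening"])
go([.546,-.2337,.150],102.8)
```

```text
17.35 [ 0.52643321 -0.14591817  0.14916038] 0.49734008361362286
turn [ 0.001 -0.001 -0.   ] shift_mm [-0.8 89.9  0.5]
```

Move across to the bolt (tool +y by 90), then look.

Request:
servo_tool --pt "0 0 0 0 15 0 0" --pt "0 0 0 0 35 0 0" --pt "0 0 0 0 55 0.3 0" --pt "0 0 0 0 75 0.5 0" --pt "0 0 0 0 86 0.5 0" --pt "0 0 0 0 90 0.5 0" --pt "0 0 0 0 90 0.5 0" --pt "0 0 0 0 90 0.5 0"

```text
time_s: 18.35
eef_pos: [0.5459, -0.2332, 0.1492]
eef_rot: [0.079, 0.703, 0.079, -0.702]
wrist_force: [-0.3, -0.3, -0.3]
opening: 0.505
```

Run:
```python
from h import *
from bench import ctrl
o,p,R=state();print(o["time_s"],p,o["opening"])
go([.546,-.2337,.070],102.8)
c=ctrl.camera("scene");np.savez("scene3.npz",**c)
x,y,w,h=110,110,190,150
cv2.imwrite("pics/c7.png",cv2.resize(c["pixels"][y:y+h,x:x+w],None,fx=4,fy=4,interpolation=cv2.INTER_CUBIC))
for q in blobs(c,(0,0,0),(180,110,255),(255,162,20,20),3)[:4]: print("hole",q["c"],q["a"],ray(c,q["c"],.068))
```

```text
18.35 [ 0.54591743 -0.23315429  0.14915538] 0.5045075475539234
turn [ 0.002 -0.001  0.   ] shift_mm [79.2  0.6  0.1]
hole [271.24829287 178.68228376] 41.1875 [0.60316987 0.08251185 0.068     ]
hole [257.53188488 179.46811512] 27.6875 [0.5796654  0.05500657 0.068     ]
hole [263.58494475 171.07872928] 22.625 [0.57083995 0.08705307 0.068     ]
hole [256.80186567 163.525     ] 20.9375 [0.53924642 0.09331518 0.068     ]
```

View pics/c7.png

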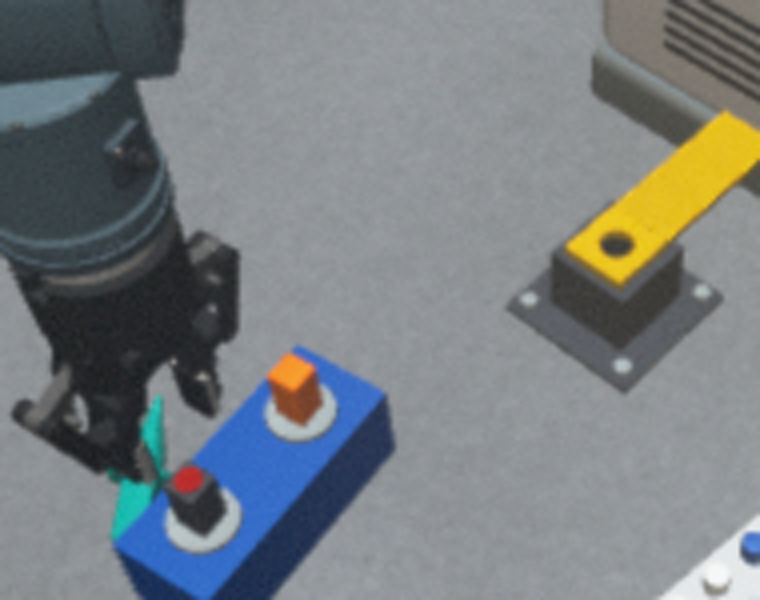

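Request:
servo_tool --pt "0.002 0 0 20 0.6 0.1 0" --pt "0.002 0 0 40 0.6 0.1 0" --pt "0.002 0 0 60 0.6 0.1 0" --pt "0.002 0 0 74 0.6 0.1 0" --pt "0.002 0 0 79 0.6 0.1 0" --pt "0.002 0 0 79 0.6 0.1 -1" --pt "0.002 0 0 79 0.6 0.1 -1" --pt "0.002 0 0 79 0.6 0.1 -1"

```text
time_s: 19.4
eef_pos: [0.5462, -0.2338, 0.0707]
eef_rot: [0.079, 0.703, 0.079, -0.702]
wrist_force: [0.8, 0.2, -0.6]
opening: 0.252
```

Run:
```python
from h import *
o,p,R=state();print(o["time_s"],p,o["opening"],o["wrist_force"],o["torque"])
go([.5686,.0887,.150],102.8)
```

```text
19.4 [ 0.54623135 -0.23383574  0.07065505] 0.2517220798020647 [ 0.8191462   0.17138189 -0.55331001] [ 0.03099741 -0.01873391  0.01110115]
turn [-0.    -0.001 -0.   ] shift_mm [ -79.4 -309.5  -93.3]
```

Request:
servo_tool --pt "0 0 0 -30 0 0 -1" --pt "0 0 0 -75 0 0 -1" --pt "0 0 0 -100 0 0 -1" --pt "0 0 0 -102 -50 -15 -1" --pt "0 0 0 -102 -105 -32 -1" --pt "0 0 0 -102 -160 -48 -1" --pt "0 0 0 -102 -215 -65 -1" --pt "0 0 0 -102 -265 -80 -1"

```text
time_s: 20.4
eef_pos: [0.5653, 0.0444, 0.173]
eef_rot: [0.079, 0.703, 0.079, -0.702]
wrist_force: [0.5, 0.3, -0.1]
opening: 0.253
```

Run:
```python
from h import *
o,p,R=state();print(o["time_s"],p,o["opening"],o["wrist_force"],o["torque"])
go([.5686,.0887,.125],102.8)
```

```text
20.4 [0.56530741 0.04436312 0.1729725 ] 0.25320161215627995 [ 0.48704387  0.29008957 -0.05560925] [-0.006877   -0.02325799 -0.02681965]
turn [ 0.    -0.002 -0.001] shift_mm [ 48.  -42.5 -12.9]
```

Request:
servo_tool --pt "0 0 0 0 -15 -4 -1" --pt "0 0 0 5 -30 -9 -1" --pt "0 0 0 12 -40 -12 -1" --pt "0 0 0 22 -42.5 -13 -1" --pt "0 0 0 32 -42.5 -13 -1" --pt "0 0 0 40 -42.5 -13 -1" --pt "0 0 0 45 -42.5 -13 -1" --pt "0 0 0 45 -42.5 -13 -1"

```text
time_s: 21.4
eef_pos: [0.5684, 0.0884, 0.1275]
eef_rot: [0.079, 0.703, 0.079, -0.702]
wrist_force: [0.3, -0.1, -1.2]
opening: 0.254
```

Run:
```python
from h import *
from bench import ctrl
o,p,R=state();print(o["time_s"],p,o["opening"],o["wrist_force"],o["torque"])
go([.5686,.0887,.074],102.8)
c=ctrl.camera("scene");np.savez("scene4.npz",**c)
x,y,w,h=215,110,100,110
cv2.imwrite("pics/c8.png",cv2.resize(c["pixels"][y:y+h,x:x+w],None,fx=5,fy=5,interpolation=cv2.INTER_CUBIC))
```

```text
21.4 [0.56838662 0.08844352 0.12747498] 0.25394790315042215 [ 0.26349889 -0.13449651 -1.15012869] [0.00883272 0.01864497 0.04636391]
turn [-0.    -0.001 -0.   ] shift_mm [53.5 -0.2 -0.2]
```

View pics/c8.png

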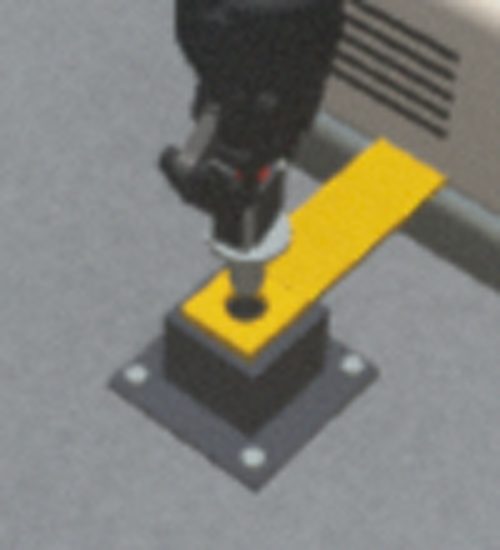

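The bolt's tip, at crop (246,290), is directly over the hole at (246,308). I'm lowering it partway.

Request:
servo_tool --pt "0 0 0 4 0 -0.1 -1" --pt "0 0 0 8 0 -0.2 -1" --pt "0 0 0 12 0 -0.2 -1" --pt "0 0 0 16 0 -0.2 -1" --pt "0 0 0 20 0 -0.2 -1" --pt "0 0 0 24 0 -0.2 -1" --pt "0 0 0 28 0 -0.2 -1" --pt "0 0 0 31 0 -0.2 -1"

```text
time_s: 22.45
eef_pos: [0.5689, 0.0886, 0.0966]
eef_rot: [0.079, 0.703, 0.079, -0.702]
wrist_force: [-0.3, 0.0, -1.4]
opening: 0.245
```

```bash
python3 st.py
```

```text
t 22.45 p [0.5689 0.0886 0.0966] F strapframe [-0.29  0.07 -1.4 ] tq [-0.019  0.052 -0.012] op 0.245 off(x,y) mm [-0.99 14.95] depth d 20.99
tool dir of +y strap [-0.    -0.987 -0.159] of +x strap [ 0.002  0.159 -0.987]
```

Request:
servo_tool --pt "0 0 0 4 0 0 -1" --pt "0 0 0 8 0 0 -1" --pt "0 0 0 12 0 0 -1" --pt "0 0 0 16 0 0 -1" --pt "0 0 0 19 0 0 -1" --pt "0 0 0 21 0 0 -1" --pt "0 0 0 22.5 0 0 -1" --pt "0 0 0 23.3 0 0 -1"

```text
time_s: 23.45
eef_pos: [0.5689, 0.0885, 0.0736]
eef_rot: [0.079, 0.703, 0.079, -0.702]
wrist_force: [-2.8, -0.8, 5.5]
opening: 0.251
```

```bash
python3 st.py
```

```text
t 23.45 p [0.5689 0.0885 0.0736] F strapframe [-2.89 -0.64  5.5 ] tq [0.068 0.44  0.031] op 0.251 off(x,y) mm [-0.91 14.93] depth d 44.0
tool dir of +y strap [-0.    -0.987 -0.159] of +x strap [ 0.002  0.159 -0.987]
```

Request:
servo_tool --pt "0 0 0 0.5 0 0 -1" --pt "0 0 0 1 0 0 -1" --pt "0 0 0 1 0 0 -1" --pt "0 0 0 0.2 0 0 -1" --pt "0 0 0 0 0 0 -1" --pt "0 0 0 0 0 0 0" --pt "0 0 0 0 0 0 0" --pt "0 0 0 0 0 0 0"

```text
time_s: 24.45
eef_pos: [0.5689, 0.0885, 0.0735]
eef_rot: [0.079, 0.703, 0.079, -0.702]
wrist_force: [-0.1, -0.2, -0.4]
opening: 0.5
```

Request:
servo_tool --pt "0 0 0 -10 0 0 0" --pt "0 0 0 -30 0 0 0" --pt "0 0 0 -60 0 0 0" --pt "0 0 0 -100 0 0 0" --pt "0 0 0 -120 40 -10 0" --pt "0 0 0 -120 90 0 0" --pt "0 0 0 -120 140 20 0" --pt "0 0 0 -120 180 80 0"

```text
time_s: 25.45
eef_pos: [0.538, -0.1002, 0.1946]
eef_rot: [0.079, 0.704, 0.078, -0.701]
wrist_force: [0.2, -0.6, -0.3]
opening: 0.502
```

```bash
python3 st.py
python3 - <<'E'
from h import *
from bench import ctrl
c=ctrl.camera("scene");np.savez("scene5.npz",**c)
d=ctrl.camera("top");np.savez("top5.npz",**d)
x,y,w,h=130,110,190,150
cv2.imwrite("pics/c9.png",cv2.resize(c["pixels"][y:y+h,x:x+w],None,fx=4,fy=4,interpolation=cv2.INTER_CUBIC))
cv2.imwrite("pics/c10.png",d["pixels"])
E
```

```text
t 25.45 p [ 0.538  -0.1002  0.1946] F strapframe [ 0.17 -0.59 -0.26] tq [-0.015  0.043  0.02 ] op 0.502 off(x,y) mm [ -43.77 -171.42] depth d -76.98
tool dir of +y strap [-0.002 -0.987 -0.159] of +x strap [ 0.004  0.159 -0.987]
```

View pics/c9.png

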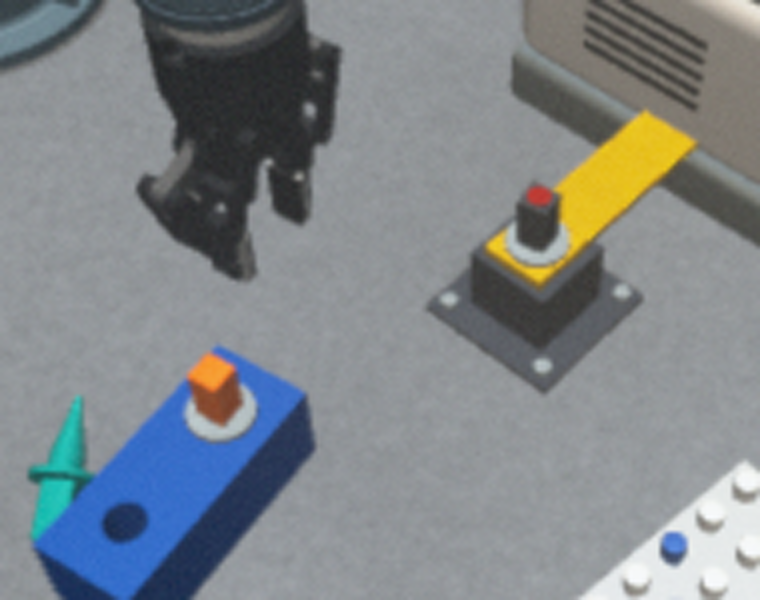

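View pics/c10.png

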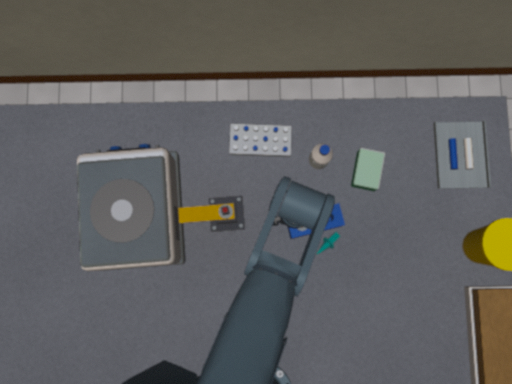

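The bolt is upright with its flange on the strap, crop (538,245), and the drift is upright in its socket at (220,400). Bottle (321,154), tip box (369,169) and tube rack (261,140) are unmoved in the top view. I'll let the arm come to rest, then hand in.

Request:
servo_tool --pt "0 0 0 -10 0 0 0" --pt "0 0 0 -10 0 0 0" --pt "0 0 0 -10 0 0 0" --pt "0 0 0 -10 0 0 0" --pt "0 0 0 -10 0 0 0" --pt "0 0 0 -10 0 0 0" --pt "0 0 0 -10 0 0 0" --pt "0 0 0 -10 0 0 0"

```text
time_s: 26.55
eef_pos: [0.5342, -0.1014, 0.2035]
eef_rot: [-0.077, -0.703, -0.077, 0.703]
wrist_force: [-0.5, -1.2, 1.2]
opening: 0.499
```

Run:
```python
from bench import ctrl
print(ctrl.hand_in())
```

```text
the job is handed in; nothing more can be done
None
```

The job is done and handed in at about 26.6 s. I worked the orange drift down through both holes, easing it sideways by feel, until its collar sat on the strap. It moved the strap about 15 mm towards the centrifuge. I then drew it out and stood it back in its rack socket, pushed the bolt home and let go.

- **Forces:** sideways force stayed at about 5 N or less in the readings taken at the end of each move. The largest upward reading was 10 N, from pressing on once the collar was down.
- **Seating:** the drift and the bolt both stopped at the same TCP height, 73.6 mm, which puts collar and flange on the strap.
- **Last pictures:** the bolt is upright with its flange on the strap, and the drift is upright in its socket. The bottle, tip box and tube rack look unmoved, and the gripper is clear of everything.
- **Disagreement:** the first camera estimate of the hole was about 1 mm off across the strap. I corrected it by feel during the insertion.
- **Look-alike fell over:** the turquoise one stood on its tip in the first picture and was lying beside the rack by 3.1 s. The planned path passed well above it and I saw no contact, so I think it fell by itself, but I can't rule out a touch. I left it there.

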